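# Plug-gauge two bushes and set the undersize one aside

## Robot

A 7-joint arm with a two-finger parallel gripper is mounted at the origin on a cart in front of the work surface, level with it; the furniture and walls round the work are solid. World frame = base frame: x ahead of the robot, y to its left, z up, the work surface at z = 0. Lengths are in m, angles in rad, forces in N, time in s.
With the tool pointing down it reaches from about 0.425 to 0.875 m from the base axis. Payload 4.7 kg.
Tool frame: the origin (TCP) lies at the very end of the fingers, on their centre line; the grasp point (between the pads) lies ctrl.grip_depth behind it (ctrl.grip_depth is the distance from the TCP to the grasp point, in m); y points along the fingers, x is the direction in which the jaws open and shut, and the axes are right-handed (so a half turn about y gives the same grasp; the last joint's range is limited). The gripper opens to 85 mm and grips with 20 to 120 N. Pads are 22 mm wide; open, the fingers measure 114 mm over their backs; the gripper's body (76 mm by 85 mm) begins 54 mm behind the grasp point. The pads swing forward as they close: fully open they stand 13 mm farther back than shut.
Start: joints at [1.247, 0.321, -0.07, 1.45, 0.023, 1.371, -0.057], TCP at [0.215, -0.613, 0.231] pointing down, gripper open.
Joint ranges: [-2.86, 2.86], [-0.3, 2.09], [-1.38, 1.24], [0.06, 2.45], [-1.56, 4.7], [0.09, 2.05], [-2.69, 2.69]. Speed limits (rad/s): [2.57, 2.57, 3.14, 3.14, 3.14, 3.14, 3.14].

## Interface

Orientations are given as a unit quaternion [x, y, z, w].
In Python, from plant import ctrl gives the robot as it stands.
- The arm moves only by the tool send_rows, never from a script. Its argument "targets" is a list of rows, each a list of 7 numbers: the finger opening in mm, from 0 to 85.4, then the shift along the tool's x, y, z in units of 25 mm (1.0 is 25 mm), then the turn, a rotation vector about the tool's x, y, z in units of 6 degrees (1.0 is 6 degrees). A call has 1 to 20 rows; each row shifts and turns the pose as measured when the row begins, along the tool's axes as they then stand; what a row does not reach is not made up. A row lasts 1/12 s, in which the tool goes at most 41.7 mm and 7.16 degrees, less where a joint would pass 70% of its speed; a pose out of reach is approached as far as the arm can. A call is refused whole if a number of a shift passes 1 or a number of a turn 1, either way. A call with a gripper value outside its range is refused whole. The fingers move at their own pace and stop on an object; "force" is the grip in N (left out, the last holds). Time passes only in rows, so rows that do not move let the fingers close. It gives the time, the measured TCP pose, the force and the opening at its end, in the units of the state.
- ctrl.sense(): the state, without advancing time (a new reading comes with each control period).
- ctrl.camera(name): name is "side" or "top" or "wrist"; returns the picture (384x512x3 uint8, red, green, blue); there is no depth.
- ctrl.camera_info(name): a dict with "fx", "fy", "cx", "cy" (pixels), "origin" and "attitude" of the camera in the world. Camera axes: x right, y up, looking along -z (the intrinsics and any distortion apply to the point x, -y, -z); pixel columns grow to the right and rows downward; lengths in m; the calibration is good to about 2 mm. A picture is of the moment at which its call begins: read the wrist's pose just before it. camera_info takes no time and is no camera call; for the wrist camera it gives the pose at the moment of the call.
- ctrl.hand_in(): hands the job in, once; it reports no verdict.
Trained networks look in the newest picture that a camera, given by its name, has taken for a name from the list of things; names that differ only in an ending like _2 or _b are one class to them, and where a whole thing is asked for, a point or a joint stands for the part that bears it (a point fixed in the world has none). Each returns a list of dicts, best first, with "confidence" (0 to 1); they miss things now and then, are a little off and sometimes report something else, mostly with a low value. They report only what shows in the picture. A call takes as long as a camera call. They do not tell look-alikes from the thing itself.
- ctrl.regions_of(query, camera): "region" (384x512 bool, what is visible of it).
- ctrl.landmark_of(query, camera): "at" ([x, y, z] in m, in the coordinates of the camera as it stood for that picture, good to about 4 mm: a listed point, or the origin of a listed thing).
The state is a dict: "time_s": time; "qpos": joint angles; "qvel": joint speeds; "effort": joint torques, N m; "eef_pos": TCP position; "tcp_rot": TCP orientation; "wrist_force": force on the tool from outside, world axes, zero at the start; "ft_torque": the same for the moment, N m; "gripper_width": finger opening in m.
Only numpy, scipy, OpenCV 4.12 (cv2) and the standard library are available. Lean on these libraries where they do the work, as an engineer would, in place of code of your own. Each camera call takes 0.05 s, during which the arm holds its last target. There are 200 camera calls.

## Task

Check the two steel bushes with the plug gauge: take the gauge out of its wooden stand and lower it, held in the gripper, into the bush whose bore lets it pass, until its shoulder rests on the bush, and leave it standing there to mark the good part. Then set the other bush, whose bore is too small for the gauge, upright in the low wooden tray. The good bush stays standing on the bench.

Things in the scene. Friction and masses are not known exactly. Their poses are not given: they have to be found in the camera images.
- gauge_grip (a point): Plug gauge, 120 g, upright in a fixed wooden block (70 x 70 x 45 mm), its shoulder on the block's top. Pin 22 mm thick, 34 mm long, the lowest 14 mm tapering to 8 mm; above it a shoulder disc 36 mm wide, 6 mm thick; then a dark round handle 20 mm thick, 60 mm long. Point: on the handle's axis, 28 mm below its top, 38 mm above the disc's underside, 72 mm above the nose tip. z up the axis.
- bush_wide_centre (a point): Good bush: loose steel sleeve, outside diameter 54 mm, height 40 mm, 350 g, standing on the worktop, with an upright through bore of 28 mm that the gauge passes. Point: its centre, half-way up (20 mm above its underside); z up the bore. With the gauge fully in, the gauge's point is 58 mm above this one.
- bush_narrow_centre (a point): The undersize bush: looks like the other (outside 54 mm, 40 mm high, 350 g, standing on the worktop) but its bore is only 17 mm, too small for the gauge's pin. This point is its centre, half-way up (20 mm above its underside); z up the bore. To the left of the bushes a lever press some 0.4 m tall stands about x 0.38, y 0.37 m.
- tray: The low open tray of pale wood, fixed on the worktop: 130 x 130 mm outside, 20 mm high, walls and floor 6 mm thick, 30 mm of room round the bush. Origin: centre of its underside; x, y along its sides, z up. A wall shelf hangs over the rear right (x beyond 0.61 m, y -0.43 to 0 m, 0.51 m up): cross nearer the robot.
Not all that is in view belongs to the job. Leave any orange or purple look-alike of the part that bears gauge_grip alone. What is shaped like the part that bears bush_narrow_centre but blue is not meant.

How it is judged:
By the outcome, as a careful person would: the job done as asked, in the order asked, and still so for the second after the job is handed in, with the robot touching nothing.
It also fails if it takes over 64 s, if anything falls off the work surface, if the arm or the gripper's body presses on something with over 40 N, if the wrist force passes 120 N, or if a joint passes its speed limit or range.

## Working session

There is one attempt and no reset: what is moved stays moved. The work goes in short steps, Python scripts to look and compute and a tool call to move; the robot and the scene stay as the last step left them, time stands still between calls to the robot, and variables do not carry over. Pictures are saved under pics/ and viewed, about 8 in all and at most 12, crops included, and the job is handed in when it is done.

Besides the shell and the picture viewer there is one more tool, called after "Call:" as name([rows], argument=value, ...), one row to a line, values as JSON. send_rows: Moves the arm, as the interface text tells. Its arguments: {"type":"object","properties":{"targets":{"type":"array","items":{"type":"array","items":{"type":"number"}}},"force":{"type":"number"}},"required":["targets"]}

```bash
ls; mkdir -p pics; cat > h.py <<'E'
import numpy as np, cv2
from scipy.spatial.transform import Rotation as R
from plant import ctrl
def att(i):
    a=np.array(i["attitude"],float)
    return a if a.shape==(3,3) else R.from_quat(a).as_matrix()
def world(p,i): return att(i)@np.array(p)+np.array(i["origin"])
def pix(P,i):
    c=att(i).T@(np.array(P)-np.array(i["origin"])); return (i["cx"]+i["fx"]*c[0]/-c[2], i["cy"]-i["fy"]*c[1]/-c[2])
def look(name,qs,f=None):
    i=ctrl.camera_info(name); im=ctrl.camera(name)
    if f: cv2.imwrite(f,im[:,:,::-1])
    for q in qs:
        for d in ctrl.landmark_of(q,name)[:4]:
            w=world(d["at"],i); print(name,q,round(d["confidence"],2),np.round(w,4),np.round(pix(w,i)))
    return im,i
E
python3 - <<'E'
from h import *
s=ctrl.sense(); print(s, ctrl.grip_depth)
print(ctrl.camera_info("top"))
Q=["gauge_grip","bush_wide_centre","bush_narrow_centre","tray"]
a,_=look("top",Q,"pics/top.png"); b,_=look("side",Q,"pics/side.png")
E
```

```text
pics
{'time_s': 0.0, 'qpos': array([ 1.2470857 ,  0.32181889, -0.07008616,  1.4517087 ,  0.02258253,
        1.37084857, -0.05686979]), 'qvel': array([-7.64187621e-04,  2.38890186e-03, -1.68337930e-03,  2.10683102e-04,
       -7.22822511e-05, -6.01003019e-04, -5.12872938e-04]), 'effort': array([-7.15412571e-04, -4.93579209e+01, -3.82155972e-01, -3.14331114e+01,
        1.30913567e-02,  1.12781615e-02,  1.82370087e-05]), 'eef_pos': array([ 0.21519345, -0.61273799,  0.2302093 ]), 'tcp_rot': array([-0.57656517,  0.40940864, -0.40822272,  0.57733125]), 'wrist_force': array([0.80724735, 0.43868369, 0.48172294]), 'ft_torque': array([ 0.03830157, -0.03214729,  0.04176793]), 'gripper_width': 0.0854492119874959} 0.0187
{'fx': 469.8278249926374, 'fy': 469.8278249926374, 'cx': 254.55854196362228, 'cy': 188.45123692511953, 'origin': array([ 0.22987634, -0.07526554,  1.26382063]), 'attitude': array([ 0.07033718, -0.0530117 , -0.70400859,  0.7047087 ])}
top gauge_grip 0.73 [ 0.5628 -0.2031  0.0713] [315. 142.]
top gauge_grip 0.49 [ 0.4719 -0.139   0.081 ] [291. 176.]
top gauge_grip 0.46 [ 0.5619 -0.1272  0.0711] [286. 143.]
top bush_wide_centre 0.61 [0.5325 0.1657 0.0211] [178. 158.]
top bush_narrow_centre 0.8 [0.43   0.1195 0.0183] [194. 196.]
side gauge_grip 0.91 [ 0.5557 -0.1238  0.0719] [301. 208.]
side gauge_grip 0.77 [ 0.4719 -0.138   0.0789] [264. 209.]
side gauge_grip 0.68 [ 0.5569 -0.2012  0.069 ] [310. 224.]
side bush_wide_centre 0.67 [0.5258 0.1664 0.0184] [269. 189.]
side bush_narrow_centre 0.79 [0.3233 0.1951 0.0186] [203. 189.]
side bush_narrow_centre 0.71 [0.4266 0.1257 0.0176] [238. 195.]
side bush_narrow_centre 0.47 [ 0.4713 -0.1372  0.0763] [264. 210.]
side tray 0.69 [ 0.4844 -0.3214 -0.002 ] [284. 291.]
side tray 0.5 [0.4252 0.1282 0.0176] [237. 195.]
side tray 0.48 [ 0.4705 -0.1389  0.0799] [264. 209.]
```

```bash
python3 - <<'E'
import cv2,numpy as np
a=cv2.imread("pics/top.png")[90:290,130:430]; b=cv2.imread("pics/side.png")[140:340,170:470]
cv2.imwrite("pics/ab.png",cv2.resize(np.vstack([a,b]),None,fx=1.5,fy=1.5) if 0 else np.hstack([cv2.resize(a,(400,267),interpolation=2),cv2.resize(b,(400,267),interpolation=2)]))
E
```

```text
(no output)
```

View pics/top.png

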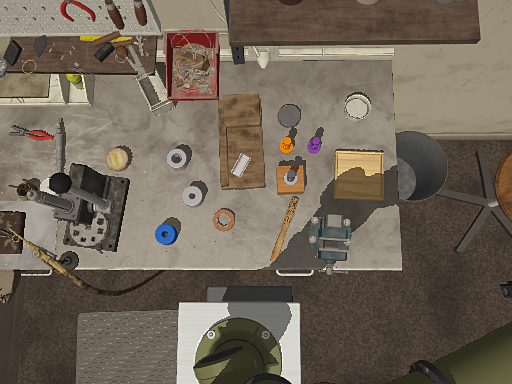

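View pics/side.png

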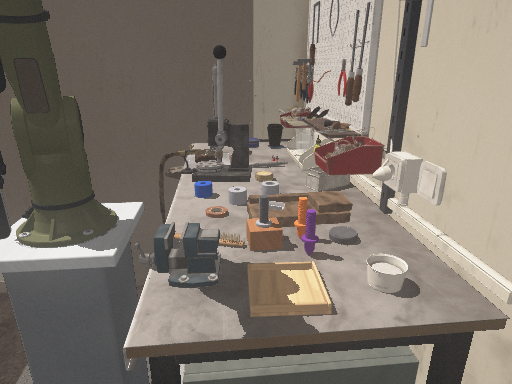

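```bash
python3 - <<'E'
from h import *
i=ctrl.camera_info("top"); im=cv2.imread("pics/top.png")
def ray(u,v,z,i=i):
    d=att(i)@np.array([(u-i["cx"])/i["fx"],-(v-i["cy"])/i["fy"],-1]); o=np.array(i["origin"]); return o+d*(z-o[2])/d[2]
print("tray px of est",pix([.4844,-.3214,0],i),"tray centre by px@z.02",ray(359,175,.02))
for c in [(335.5,150),(383,152),(382,199),(334,196)]: print(ray(*c,.02))
A=cv2.resize(im[135:245,150:250],(400,440),interpolation=cv2.INTER_CUBIC); B=cv2.resize(im[130:240,270:370],(400,440),interpolation=cv2.INTER_CUBIC)
cv2.imwrite("pics/crop.png",np.hstack([A,B]))
ctrl.camera("top")
for q in ["tray","gauge_grip"]:
  for d in ctrl.regions_of(q,"top")[:4]:
    m=d["region"].astype(np.uint8); print(q,d["confidence"],m.sum(),cv2.minAreaRect(cv2.findNonZero(m)))
# tool axes and wrist cam
s=ctrl.sense(); print(R.from_quat(s["tcp_rot"]).as_matrix().round(3)); w=ctrl.camera_info("wrist"); print(w["origin"],att(w).round(3),w["fx"])
E
```

```text
tray px of est (np.float64(356.2582166638592), np.float64(176.9793781338788)) tray centre by px@z.02 [ 0.48578478 -0.32502373  0.02      ]
[ 0.55521985 -0.263958    0.02      ]
[ 0.54922376 -0.39192172  0.02      ]
[ 0.42050033 -0.38360185  0.02      ]
[ 0.42868038 -0.25658872  0.02      ]
tray 0.81 2400 ((359.0, 175.5), (49.0, 50.0), 90.0)
gauge_grip 0.71 146 ((313.5, 144.5), (15.0, 11.0), 90.0)
gauge_grip 0.62 140 ((289.800048828125, 177.59999084472656), (12.521980285644531, 12.521980285644531), 63.43495178222656)
gauge_grip 0.44 126 ((286.0, 145.0), (14.0, 10.0), 90.0)
[[ 0.331 -0.     0.943]
 [-0.943 -0.     0.331]
 [ 0.    -1.    -0.   ]]
[ 0.28466368 -0.58986848  0.37356233] [[ 0.332  0.904  0.268]
 [-0.943  0.318  0.095]
 [ 0.    -0.284  0.959]] 341.646241161989
```

View pics/crop.png

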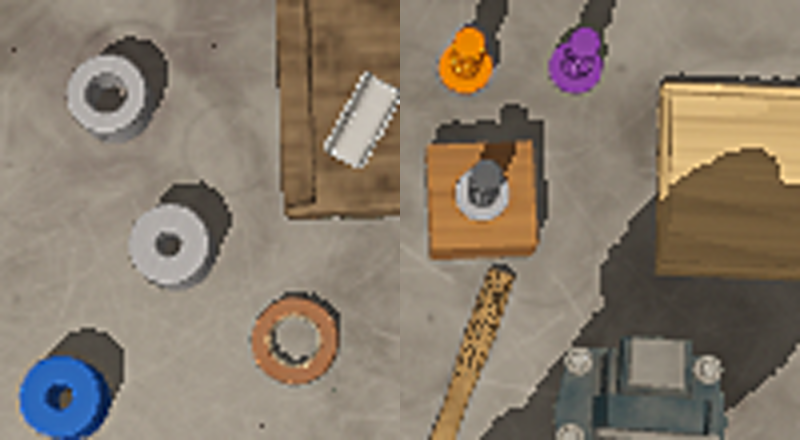

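Call:
send_rows([
  [85,0,0,0,0,0.8,0],
  [85,0,0,0,0,0.8,0],
  [85,0,0,0,0,0.8,0],
  [85,0,0,0,0,0.8,0],
  [85,0,0,0,0,0,0],
], force=40)

```text
time_s: 1.07
eef_pos: [0.2153, -0.6134, 0.2315]
tcp_rot: [0.497, -0.503, 0.503, -0.497]
wrist_force: [-0.0, 0.2, 1.1]
gripper_width: 0.085
```

Call:
send_rows([
  [85,-1,0,0.55,0,0,0],
  [85,-1,0,0.55,0,0,0],
  [85,-1,0,0.55,0,0,0],
  [85,-1,0,0.55,0,0,0],
  [85,-1,0,0.55,0,0,0],
  [85,-1,0,0.55,0,0,0],
  [85,-1,0,0.55,0,0,0],
  [85,-1,0,0.55,0,0,0],
  [85,-1,0,0.55,0,0,0],
  [85,-1,0,0.55,0,0,0],
  [85,-1,0,0.55,0,0,0],
  [85,-1,0,0.55,0,0,0],
  [85,-1,0,0.55,0,0,0],
  [85,-1,0,0.55,0,0,0],
  [85,-1,0,0.55,0,0,0],
  [85,-1,0,0.55,0,0,0],
  [85,-1,0,0.55,0,0,0],
  [85,-1,0,0.55,0,0,0],
  [85,0,0,0,0,0,0],
])

```text
time_s: 2.65
eef_pos: [0.4685, -0.1421, 0.231]
tcp_rot: [0.51, -0.489, 0.495, -0.506]
wrist_force: [0.9, 0.4, -0.3]
gripper_width: 0.085
```

```bash
cat >> h.py <<'E'
def state():
    s=ctrl.sense(); M=R.from_quat(s["tcp_rot"]).as_matrix(); p=np.array(s["eef_pos"])
    print("t",round(s["time_s"],2),"tcp",p.round(4),"yaw",np.degrees(np.arctan2(M[1,2],M[0,2])).round(2),"tooly",M[:,1].round(4),"w",round(s["gripper_width"],4),"F",np.round(s["wrist_force"],1),"q",np.round(s["qpos"],2)); return p,M
def go(P):
    p,M=state(); print("rows units",(M.T@(np.array(P)-p)/0.025).round(2))
E
python3 - <<'E'
from h import *
state(); look("wrist",["gauge_grip"],"pics/w1.png"); look("top",["gauge_grip"]); look("side",["gauge_grip"])
E
```

```text
t 2.65 tcp [ 0.4685 -0.1421  0.231 ] yaw 1.84 tooly [ 0.0034 -0.0099 -0.9999] w 0.085 F [ 0.9  0.4 -0.3] q [ 0.71 -0.01 -0.47  1.83  0.01  1.32 -1.3 ]
wrist gauge_grip 0.89 [ 0.5625 -0.2038  0.0688] [330.  67.]
wrist gauge_grip 0.88 [ 0.4717 -0.1335  0.0809] [244. 173.]
wrist gauge_grip 0.83 [ 0.5613 -0.1262  0.0697] [238.  65.]
side gauge_grip 0.58 [ 0.5568 -0.2004  0.0721] [309. 222.]
side gauge_grip 0.57 [ 0.5544 -0.1223  0.0698] [300. 209.]
side gauge_grip 0.56 [ 0.4725 -0.1366  0.081 ] [265. 208.]
```

View pics/w1.png

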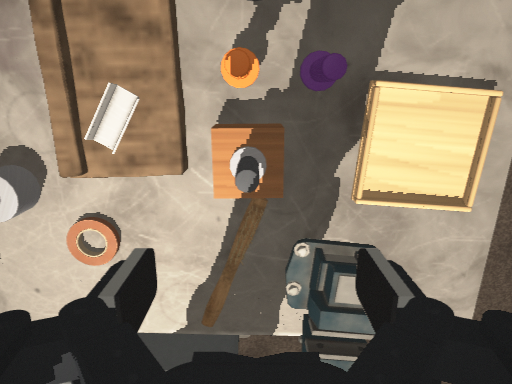

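```bash
cat >> h.py <<'E'
def ray(u,v,z,i):
    d=att(i)@np.array([(u-i["cx"])/i["fx"],-(v-i["cy"])/i["fy"],-1]); o=np.array(i["origin"]); return (o+d*(z-o[2])/d[2]).round(4)
E
python3 - <<'E'
from h import *
i=ctrl.camera_info("wrist")
for p in [(.472,-.136,.111),(.472,-.136,.051),(.472,-.136,.045)]: print(np.round(pix(p,i),1))
print(ray(247,180,.111,i),ray(248,166,.051,i))
print("tray",[ray(*c,.02,i) for c in [(372,82),(501,90),(470,209),(355,202)]], "block top",[ray(*c,.045,i) for c in [(214,133),(284,131),(284,197),(214,198)]])
go([.472,-.1365,.0643])
im=cv2.imread("pics/w1.png")[110:220,190:310]; cv2.imwrite("pics/w1c.png",cv2.resize(im,None,fx=5,fy=5,interpolation=2))
E
```

```text
[235.3 177. ]
[238.1 161.6]
[238.4 160.4]
[ 0.4697 -0.1453  0.111 ] [ 0.4679 -0.1455  0.051 ]
tray [array([ 0.5478, -0.2667,  0.02  ]), array([ 0.5427, -0.3969,  0.02  ]), array([ 0.4167, -0.3907,  0.02  ]), array([ 0.4229, -0.2626,  0.02  ])] block top [array([ 0.4981, -0.1127,  0.045 ]), array([ 0.5012, -0.1793,  0.045 ]), array([ 0.4353, -0.1821,  0.045 ]), array([ 0.4332, -0.1117,  0.045 ])]
t 2.95 tcp [ 0.4653 -0.1502  0.2304] yaw 1.06 tooly [ 7.000e-04 -1.250e-02 -9.999e-01] w 0.0851 F [-0.4 -1.  -0.4] q [ 0.72 -0.01 -0.46  1.83  0.01  1.32 -1.3 ]
rows units [-0.62  6.64  0.27]
```

View pics/w1c.png

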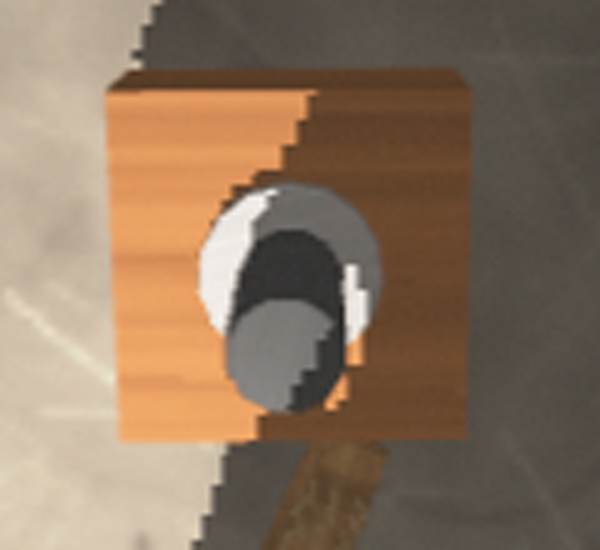

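Call:
send_rows([
  [60,-0.3,0.5,0.14,0,0,0],
  [60,-0.3,1,0.13,0,0,0],
  [60,0,1,0,0,0,0],
  [60,0,0,0,0,0,0],
  [60,0,0,0,0,0,0],
  [60,0,0,0,0,0,0],
])

```text
time_s: 3.45
eef_pos: [0.4709, -0.1432, 0.168]
tcp_rot: [0.505, -0.494, 0.503, -0.499]
wrist_force: [0.0, 0.7, -0.7]
gripper_width: 0.0604
```

```bash
python3 - <<'E'
from h import *
state(); im,i=look("wrist",["gauge_grip"],"pics/w2.png"); go([.472,-.1365,.0643])
for p in [(.472,-.137,.111),(.472,-.137,.045)]: print(np.round(pix(p,i),1))
g=im.sum(2)
cv2.imwrite("pics/w2c.png",cv2.resize(im[100:300,130:390,::-1],None,fx=3,fy=3,interpolation=2))
E
```

```text
t 3.45 tcp [ 0.4709 -0.1432  0.168 ] yaw 0.4 tooly [ 0.0031 -0.0151 -0.9999] w 0.0604 F [ 0.   0.7 -0.7] q [ 0.7   0.04 -0.48  1.91  0.04  1.19 -1.35]
wrist gauge_grip 0.8 [ 0.5631 -0.2028  0.0706] [344.  61.]
wrist gauge_grip 0.56 [ 0.4722 -0.1331  0.0802] [239. 196.]
t 3.55 tcp [ 0.4718 -0.1433  0.1689] yaw 0.41 tooly [ 0.0054 -0.0159 -0.9999] w 0.0598 F [ 0.1 -0.4 -0. ] q [ 0.7   0.04 -0.48  1.91  0.04  1.19 -1.36]
rows units [-0.34  4.18 -0.01]
[243.4 211.1]
[245.  183.3]
```

View pics/w2c.png

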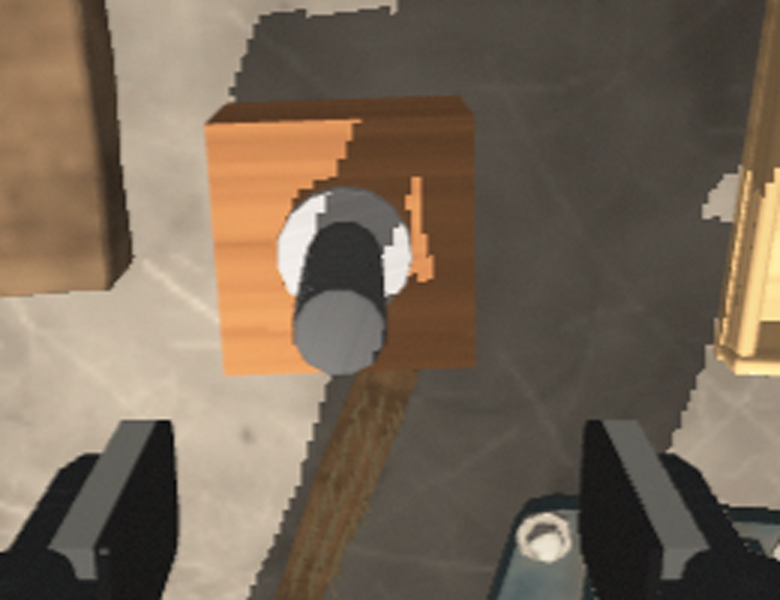

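Call:
send_rows([
  [60,-0.25,0,0,0,0,0.15],
  [60,0,0,0,0,0,0],
  [60,0,0.7,0,0,0,0],
  [60,0,0.7,0,0,0,0],
  [60,0,0.7,0,0,0,0],
  [60,0,0.7,0,0,0,0],
  [60,0,0.7,0,0,0,0],
  [60,0,0,0,0,0,0],
  [60,0,0,0,0,0,0],
])

```text
time_s: 4.3
eef_pos: [0.4797, -0.1387, 0.0879]
tcp_rot: [-0.497, 0.492, -0.505, 0.506]
wrist_force: [1.3, -0.8, -0.4]
gripper_width: 0.0603
```

```bash
python3 - <<'E'
from h import *
go([.472,-.137,.0643])
E
```

```text
t 4.3 tcp [ 0.4797 -0.1387  0.0879] yaw 0.35 tooly [ 0.0218 -0.0045 -0.9998] w 0.0603 F [ 1.3 -0.8 -0.4] q [ 0.69  0.14 -0.48  1.99  0.08  1.01 -1.4 ]
rows units [-0.07  0.94 -0.33]
```

Call:
send_rows([
  [60,-0.07,0.2,-0.31,-0.21,0,0.04],
  [60,0,0.35,0,0,0,0],
  [60,0,0.35,0,0,0,0],
  [60,0,0,0,0,0,0],
  [60,0,0,0,0,0,0],
])

```text
time_s: 4.72
eef_pos: [0.474, -0.1377, 0.0672]
tcp_rot: [-0.501, 0.497, -0.5, 0.502]
wrist_force: [-0.1, -0.9, 0.3]
gripper_width: 0.06
```

```bash
python3 - <<'E'
from h import *
go([.472,-.137,.0643])
E
```

```text
t 4.72 tcp [ 0.474  -0.1377  0.0672] yaw 0.33 tooly [ 0.0034 -0.0026 -1.    ] w 0.06 F [-0.1 -0.9  0.3] q [ 0.68  0.17 -0.48  2.01  0.1   0.98 -1.42]
rows units [-0.03  0.12 -0.08]
```

Well placed; close with moderate force.

Call:
send_rows([
  [30,0,0.1,-0.07,0,0,0],
  [15,0,0,0,0,0,0],
  [10,0,0,0,0,0,0],
  [10,0,0,0,0,0,0],
  [10,0,0,0,0,0,0],
  [10,0,0,0,0,0,0],
  [10,0,0,0,0,0,0],
  [10,0,0,0,0,0,0],
], force=60)

```text
time_s: 5.38
eef_pos: [0.4724, -0.1378, 0.0651]
tcp_rot: [-0.501, 0.497, -0.5, 0.502]
wrist_force: [0.3, 0.5, -0.8]
gripper_width: 0.0191
```

```bash
python3 - <<'E'
from h import *
go([.472,-.137,.0643])
E
```

```text
t 5.38 tcp [ 0.4724 -0.1378  0.0651] yaw 0.33 tooly [ 0.0043 -0.003  -1.    ] w 0.0191 F [ 0.3  0.5 -0.8] q [ 0.68  0.17 -0.48  2.01  0.1   0.98 -1.41]
rows units [-0.03  0.03 -0.02]
```

Call:
send_rows([
  [10,0,-0.4,0,0,0,0],
  [10,0,-0.8,0,0,0,0],
  [10,0,-0.9,0,0,0,0],
  [10,0,-0.9,0,0,0,0],
  [10,0,-0.9,0,0,0,0],
  [10,0,-0.9,0,0,0,0],
  [10,0,-0.9,0,0,0,0],
  [10,0,0,0,0,0,0],
  [10,0,0,0,0,0,0],
])

```text
time_s: 6.13
eef_pos: [0.4703, -0.1359, 0.2175]
tcp_rot: [-0.502, 0.497, -0.499, 0.502]
wrist_force: [-0.7, 0.2, -1.8]
gripper_width: 0.0186
```

```bash
python3 - <<'E'
from h import *
look("top",["bush_wide_centre","bush_narrow_centre","gauge_grip"]); look("wrist",["gauge_grip","bush_wide_centre","bush_narrow_centre"]);go([.529,.166,.20])
E
```

```text
top bush_wide_centre 0.7 [0.5341 0.1642 0.0185] [178. 158.]
top bush_narrow_centre 0.84 [0.3268 0.1926 0.0183] [165. 234.]
top bush_narrow_centre 0.78 [0.426  0.1206 0.0212] [193. 197.]
top bush_narrow_centre 0.58 [0.533  0.164  0.0195] [178. 158.]
wrist gauge_grip 0.95 [ 0.5621 -0.1274  0.0728] [245.  63.]
wrist gauge_grip 0.86 [ 0.469  -0.133   0.2315] [248. 275.]
wrist gauge_grip 0.61 [ 0.5607 -0.2031  0.0693] [341.  66.]
wrist bush_narrow_centre 0.63 [0.4254 0.1211 0.0202] [  9. 204.]
t 6.53 tcp [ 0.4695 -0.1357  0.2154] yaw 0.44 tooly [-4.e-04  2.e-04 -1.e+00] w 0.0182 F [-0.7 -0.1 -1.7] q [ 0.71  0.01 -0.48  1.85  0.    1.29 -1.33]
rows units [-12.05   0.62   2.47]
```

Call:
send_rows([
  [10,-0.6,0,0.1,0,0,0],
  [10,-1,0,0.2,0,0,0],
  [10,-1,0,0.22,0,0,0],
  [10,-1,0,0.22,0,0,0],
  [10,-1,0,0.22,0,0,0],
  [10,-1,0,0.22,0,0,0],
  [10,-1,0,0.22,0,0,0],
  [10,-1,0,0.22,0,0,0],
  [10,-1,0,0.22,0,0,0],
  [10,-1,0,0.22,0,0,0],
  [10,-1,0,0.22,0,0,0],
  [10,-0.6,0,0.1,0,0,0],
  [10,0,0,0,0,0,0],
  [10,0,0,0,0,0,0],
  [10,0,0,0,0,0,0],
  [10,0,0,0,0,0,0],
])

```text
time_s: 7.87
eef_pos: [0.5263, 0.1532, 0.2069]
tcp_rot: [-0.503, 0.504, -0.496, 0.497]
wrist_force: [0.1, -0.3, -1.7]
gripper_width: 0.0185
```

```bash
python3 - <<'E'
from h import *
state(); im,i=look("wrist",["gauge_grip","bush_wide_centre","bush_narrow_centre"],"pics/w3.png"); go([.529,.166,.17])
np.save("w3.npy",dict(i=i),allow_pickle=True)
E
```

```text
t 7.87 tcp [0.5263 0.1532 0.2069] yaw -0.01 tooly [-0.0142  0.0032 -0.9999] w 0.0185 F [ 0.1 -0.3 -1.7] q [ 0.34  0.19 -0.75  1.71  0.13  1.31 -2.  ]
wrist bush_wide_centre 0.58 [0.5316 0.1676 0.0184] [241. 159.]
wrist bush_narrow_centre 0.95 [0.3253 0.1916 0.019 ] [223. 333.]
t 8.07 tcp [0.5265 0.1532 0.2072] yaw -0.05 tooly [-0.0134  0.0034 -0.9999] w 0.0188 F [ 0.1  0.2 -2.1] q [ 0.34  0.19 -0.75  1.71  0.13  1.3  -2.  ]
rows units [-0.51  1.49  0.12]
```

View pics/w3.png

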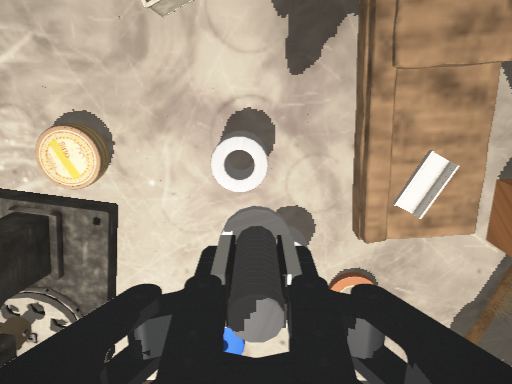

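```bash
python3 - <<'E'
from h import *
im=cv2.imread("pics/w3.png"); i=np.load("w3.npy",allow_pickle=True).item()["i"]
g=im.min(2)[125:202,200:280]; _,b=cv2.threshold(g,215,255,0)
cs,_=cv2.findContours(b,cv2.RETR_CCOMP,cv2.CHAIN_APPROX_NONE)
for c in cs:
    if len(c)>15:
        e=cv2.fitEllipse(c); u,v=e[0][0]+200,e[0][1]+125; print(len(c),np.round([u,v],1),np.round(e[1],1),ray(u,v,.04,i))
go([.529,.166,.17])
E
```

```text
157 [238.7 164.1] [54.1 55.4] [0.531  0.1688 0.04  ]
90 [238.8 164.5] [31.3 32.6] [0.5306 0.1688 0.04  ]
t 8.07 tcp [0.5265 0.1532 0.2072] yaw -0.05 tooly [-0.0134  0.0034 -0.9999] w 0.0188 F [ 0.1  0.2 -2.1] q [ 0.34  0.19 -0.75  1.71  0.13  1.3  -2.  ]
rows units [-0.51  1.49  0.12]
```

Call:
send_rows([
  [10,-0.6,0,0.18,0.13,0,-0.03],
  [10,0,0,0,0,0,0],
  [10,0,0.7,0,0,0,0],
  [10,0,0.7,0,0,0,0],
  [10,0,0.7,0,0,0,0],
  [10,0,0.6,0,0,0,0],
  [10,0,0,0,0,0,0],
  [10,0,0,0,0,0,0],
])

```text
time_s: 8.73
eef_pos: [0.5331, 0.1612, 0.1396]
tcp_rot: [0.498, -0.5, 0.504, -0.498]
wrist_force: [-0.0, 1.0, -0.7]
gripper_width: 0.0187
```

```bash
python3 - <<'E'
from h import *
state(); im,i=look("wrist",["bush_wide_centre"],"pics/w4.png")
g=im.min(2); b=(g>205).astype(np.uint8); print("axis px nose",pix([*ctrl.sense()["eef_pos"][:2],.067],i))
go([.531,.168,.0593])
np.save("w4.npy",dict(i=i),allow_pickle=True)
cv2.imwrite("pics/w4c.png",cv2.resize(im[80:380,100:400,::-1],(600,600),interpolation=2))
E
```

```text
t 8.73 tcp [0.5331 0.1612 0.1396] yaw -0.44 tooly [ 0.0034 -0.0038 -1.    ] w 0.0187 F [-0.   1.  -0.7] q [ 0.31  0.26 -0.74  1.78  0.2   1.17 -2.07]
wrist bush_wide_centre 0.78 [0.5324 0.1677 0.0197] [246. 187.]
axis px nose (np.float64(254.22099528096035), np.float64(204.34948514100142))
t 8.83 tcp [0.5334 0.1613 0.1401] yaw -0.46 tooly [ 0.0044 -0.0037 -1.    ] w 0.0186 F [-0.1 -0.1 -1.1] q [ 0.31  0.26 -0.74  1.78  0.2   1.17 -2.07]
rows units [-0.28  3.23 -0.11]
```

View pics/w4c.png

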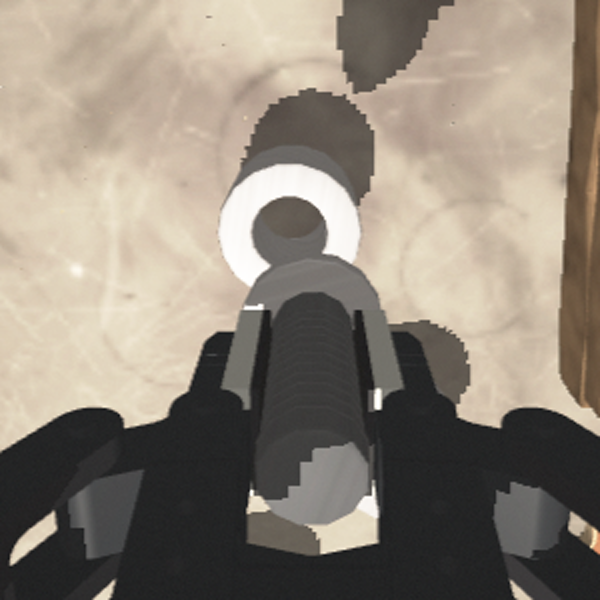

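```bash
python3 - <<'E'
from h import *
i=np.load("w4.npy",allow_pickle=True).item()["i"]
print(ray(245,196.5,.04,i),ray(244.8,196,.04,i))
for z in (.102,.108,.214-.038+.02): print(z,np.round(pix([.5331,.1612,z],i),1))
for P in ([.5331,.1612,.186],):print(pix(P,i))
E
```

```text
[0.5305 0.1682 0.04  ] [0.5309 0.1684 0.04  ]
0.102 [254.4 224.7]
0.108 [254.4 228.8]
0.19599999999999998 [254.3 342.2]
(np.float64(254.32323827058428), np.float64(320.75084298243496))
```

Call:
send_rows([
  [10,-0.31,0,-0.1,-0.04,0,0.04],
  [10,0,0,0,0,0,0],
  [10,0,0.6,0,0,0,0],
  [10,0,0.5,0,0,0,0],
  [10,0,0,0,0,0,0],
  [10,0,0,0,0,0,0],
  [10,0,0,0,0,0,0],
])

```text
time_s: 9.42
eef_pos: [0.5341, 0.1717, 0.1172]
tcp_rot: [0.495, -0.5, 0.503, -0.501]
wrist_force: [-0.6, -0.3, -1.4]
gripper_width: 0.0184
```

```bash
python3 - <<'E'
from h import *
go([.5307,.169,.0593])
E
```

```text
t 9.42 tcp [0.5341 0.1717 0.1172] yaw -0.42 tooly [ 0.0085  0.0027 -1.    ] w 0.0184 F [-0.6 -0.3 -1.4] q [ 0.28  0.29 -0.74  1.8   0.22  1.12 -2.11]
rows units [ 0.12  2.32 -0.15]
```

Call:
send_rows([
  [10,0.1,0,-0.14,-0.08,0,-0.03],
  [10,0,0,0,0,0,0],
  [10,0,0.3,0,0,0,0],
  [10,0,0.3,0,-0.02,0,0],
  [10,0,0,0,0,0,0],
  [10,0,0,0,0,0,0],
])

```text
time_s: 9.92
eef_pos: [0.5313, 0.1691, 0.1025]
tcp_rot: [0.498, -0.502, 0.502, -0.498]
wrist_force: [-0.7, -0.6, -1.5]
gripper_width: 0.0187
```

```bash
python3 - <<'E'
from h import *
go([.5307,.169,.0593])
E
```

```text
t 9.92 tcp [0.5313 0.1691 0.1025] yaw -0.45 tooly [-3.e-04 -4.e-04 -1.e+00] w 0.0187 F [-0.7 -0.6 -1.5] q [ 0.28  0.31 -0.73  1.81  0.23  1.11 -2.11]
rows units [ 0.    1.73 -0.02]
```

Call:
send_rows([
  [10,0,0.3,-0.03,0,0,0],
  [10,0,0.3,-0.02,-0.02,0,0],
  [10,0,0.3,-0.02,-0.02,0,0],
  [10,0,0,0,0,0,0],
  [10,0,0,0,0,0,0],
])

```text
time_s: 10.33
eef_pos: [0.5289, 0.1689, 0.0768]
tcp_rot: [-0.5, 0.503, -0.5, 0.496]
wrist_force: [-0.2, 0.6, -0.6]
gripper_width: 0.0186
```

```bash
python3 - <<'E'
from h import *
go([.5307,.169,.0593])
E
```

```text
t 10.33 tcp [0.5289 0.1689 0.0768] yaw -0.44 tooly [-6.4e-03 -5.0e-04 -1.0e+00] w 0.0186 F [-0.2  0.6 -0.6] q [ 0.27  0.34 -0.72  1.84  0.25  1.06 -2.13]
rows units [-0.    0.7   0.08]
```

Nose is about 17 mm in with no contact force. Finish down to shoulder.

Call:
send_rows([
  [10,0,0.15,0.07,0.05,0,0],
  [10,0,0.2,0,0,0,0],
  [10,0,0.2,0,0,0,0],
  [10,0,0.08,0,0,0,0],
  [10,0,0,0,0,0,0],
  [10,0,0,0,0,0,0],
])

```text
time_s: 10.83
eef_pos: [0.5314, 0.1692, 0.0602]
tcp_rot: [0.498, -0.502, 0.502, -0.498]
wrist_force: [0.5, 0.1, -1.4]
gripper_width: 0.019
```

```bash
python3 - <<'E'
from h import *
go([.5307,.169,.0593])
E
```

```text
t 10.83 tcp [0.5314 0.1692 0.0602] yaw -0.44 tooly [ 4.e-04 -4.e-04 -1.e+00] w 0.019 F [ 0.5  0.1 -1.4] q [ 0.26  0.36 -0.71  1.85  0.27  1.03 -2.15]
rows units [ 0.01  0.04 -0.03]
```

Call:
send_rows([
  [10,0,0.06,0,0,0,0],
  [10,0,0.06,0,0,0,0],
  [10,0,0,0,0,0,0],
])

```text
time_s: 11.08
eef_pos: [0.5319, 0.1694, 0.0607]
tcp_rot: [0.498, -0.501, 0.503, -0.498]
wrist_force: [0.5, -1.2, -1.4]
gripper_width: 0.0185
```

Call:
send_rows([
  [10,0,0.15,-0.03,0,0,0],
  [10,0,0.15,0,0,0,0],
])

```text
time_s: 11.25
eef_pos: [0.5332, 0.1699, 0.06]
tcp_rot: [0.498, -0.5, 0.505, -0.498]
wrist_force: [-14.3, -5.7, 36.7]
gripper_width: 0.0189
```

Call:
send_rows([
  [10,0,0,0,0,0,0],
  [10,0,0,0,0,0,0],
  [10,0,0,0,0,0,0],
])

```text
time_s: 11.5
eef_pos: [0.5338, 0.1702, 0.0617]
tcp_rot: [0.497, -0.499, 0.505, -0.498]
wrist_force: [-0.3, 0.5, -1.6]
gripper_width: 0.0182
```

```bash
python3 - <<'E'
from h import *
go([.5307,.169,.0593])
E
```

```text
t 11.5 tcp [0.5338 0.1702 0.0617] yaw -0.46 tooly [ 0.0074 -0.0056 -1.    ] w 0.0182 F [-0.3  0.5 -1.6] q [ 0.25  0.36 -0.71  1.85  0.28  1.03 -2.16]
rows units [ 0.05  0.09 -0.12]
```

Call:
send_rows([
  [10,0,0.06,-0.05,-0.07,0,0.05],
  [10,0,0,0,0,0,0],
  [30,0,0,0,0,0,0],
  [45,0,0,0,0,0,0],
  [45,0,0,0,0,0,0],
  [45,0,0,0,0,0,0],
  [45,0,0,0,0,0,0],
  [45,0,0,0,0,0,0],
])

```text
time_s: 12.17
eef_pos: [0.5328, 0.1703, 0.0583]
tcp_rot: [-0.497, 0.503, -0.501, 0.498]
wrist_force: [-0.8, -0.5, 0.6]
gripper_width: 0.0453
```

Call:
send_rows([
  [45,0,-0.3,0,0,0,0],
  [45,0,-0.6,0,0,0,0],
  [45,0,-0.8,0,0,0,0],
  [45,0,-0.8,0,0,0,0],
  [45,0,-0.8,0,0,0,0],
  [45,0,-0.8,0,0,0,0],
  [80,0,0,0,0,0,0],
  [80,0,0,0,0,0,0],
  [80,0,0,0,0,0,0],
])

```text
time_s: 12.92
eef_pos: [0.5322, 0.1706, 0.1681]
tcp_rot: [-0.498, 0.503, -0.501, 0.499]
wrist_force: [0.3, -0.2, -0.0]
gripper_width: 0.0791
```

```bash
python3 - <<'E'
from h import *
state(); im,i=look("wrist",["gauge_grip","bush_wide_centre","bush_narrow_centre"],"pics/w5.png"); look("side",["gauge_grip","bush_wide_centre","bush_narrow_centre"]);look("top",["bush_narrow_centre"])
np.save("w5.npy",dict(i=i),allow_pickle=True);go([.428,.121,.15])
E
```

```text
t 12.92 tcp [0.5322 0.1706 0.1681] yaw -0.4 tooly [-0.0016  0.0029 -1.    ] w 0.0791 F [ 0.3 -0.2 -0. ] q [ 0.31  0.24 -0.75  1.74  0.17  1.23 -2.07]
wrist gauge_grip 0.59 [0.5333 0.1731 0.0798] [252. 196.]
wrist bush_narrow_centre 0.91 [0.4267 0.1173 0.0219] [312. 283.]
wrist bush_narrow_centre 0.7 [0.3293 0.1901 0.0187] [238. 364.]
side gauge_grip 0.83 [ 0.5588 -0.2007  0.0704] [310. 223.]
side gauge_grip 0.79 [ 0.5581 -0.1273  0.0728] [302. 209.]
side gauge_grip 0.67 [0.5336 0.1721 0.0751] [272. 171.]
side bush_wide_centre 0.63 [0.5266 0.1673 0.0187] [269. 189.]
side bush_narrow_centre 0.64 [0.3274 0.1921 0.0185] [204. 189.]
side bush_narrow_centre 0.59 [0.4265 0.1244 0.0193] [238. 195.]
t 13.42 tcp [0.5317 0.1704 0.1671] yaw -0.4 tooly [-0.0036  0.0028 -1.    ] w 0.0799 F [0.5 0.5 0.4] q [ 0.31  0.24 -0.75  1.74  0.17  1.23 -2.07]
rows units [ 2.01  0.69 -4.13]
```

View pics/w5.png

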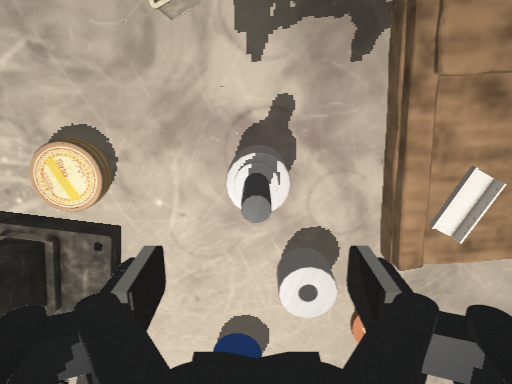

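```bash
python3 - <<'E'
from h import *
im=cv2.imread("pics/w5.png"); i=np.load("w5.npy",allow_pickle=True).item()["i"]
for (x0,x1,y0,y1) in [(270,345,260,325)]:
    g=im.min(2)[y0:y1,x0:x1]; _,b=cv2.threshold(g,200,255,0)
    cs,_=cv2.findContours(b,cv2.RETR_CCOMP,cv2.CHAIN_APPROX_NONE)
    for c in cs:
        if len(c)>15:
            e=cv2.fitEllipse(c); u,v=e[0][0]+x0,e[0][1]+y0; print(len(c),np.round([u,v],1),np.round(e[1],1),ray(u,v,.04,i))
E
```

```text
151 [307.7 292.3] [48.8 56.5] [0.4288 0.124  0.04  ]
57 [307.5 292.7] [19.  21.2] [0.4285 0.1242 0.04  ]
```

Call:
send_rows([
  [85,0.2,0,-0.45,0,0,0],
  [85,0.4,0,-0.9,0,0,0],
  [85,0.4,0,-0.9,0,0,0],
  [85,0.4,0,-0.9,0,0,0],
  [85,0.36,0,-0.75,0,0,0],
  [85,0.1,0,-0.22,0,0,0],
  [85,0,0,0,0,0,0],
  [85,0,0,0,0,0,0],
  [85,0,0,0,0,0,0],
])

```text
time_s: 14.17
eef_pos: [0.4261, 0.1243, 0.1662]
tcp_rot: [-0.498, 0.504, -0.5, 0.499]
wrist_force: [0.9, 0.5, -0.4]
gripper_width: 0.0848
```

```bash
python3 - <<'E'
from h import *
state(); im,i=look("wrist",["bush_narrow_centre"],"pics/w6.png")
b=cv2.inRange(im,(195,)*3,(255,)*3)
cs,_=cv2.findContours(b,cv2.RETR_CCOMP,cv2.CHAIN_APPROX_NONE)
print("pred",pix([.4287,.124,.04],i))
for c in cs:
    if len(c)>40:
        e=cv2.fitEllipse(c)
        if e[1][1]<110 and e[1][0]>12: print(len(c),np.round(e[0],1),np.round(e[1],1),ray(*e[0],.04,i))
go([.4287,.124,.006])
E
```

```text
t 14.17 tcp [0.4261 0.1243 0.1662] yaw -0.39 tooly [-0.0026  0.0055 -1.    ] w 0.0848 F [ 0.9  0.5 -0.4] q [ 0.44 -0.06 -0.74  2.   -0.05  1.19 -1.86]
wrist bush_narrow_centre 0.79 [0.4269 0.1217 0.0226] [259. 177.]
wrist bush_narrow_centre 0.59 [0.3252 0.1907 0.0162] [188. 277.]
pred (np.float64(256.2352201341635), np.float64(179.7291269354837))
188 [256.  180.8] [58.7 61.2] [0.4278 0.1242 0.04  ]
67 [256.4 181. ] [23.3 24.8] [0.4277 0.1239 0.04  ]
301 [197.6  65. ] [31.8 47.2] [0.5166 0.1668 0.04  ]
t 14.27 tcp [0.4262 0.1246 0.1661] yaw -0.36 tooly [-0.003   0.0062 -1.    ] w 0.0849 F [ 0.3  0.8 -0.1] q [ 0.44 -0.06 -0.74  2.   -0.05  1.19 -1.86]
rows units [0.06 6.4  0.12]
```

Call:
send_rows([
  [85,0.02,0,0.06,0.03,0,-0.06],
  [85,0,0.5,0,0,0,0],
  [85,0,0.8,0,0,0,0],
  [85,0,0.8,0,-0.02,0,0],
  [85,0,0.8,0,-0.02,0,0],
  [85,0,0.8,0,-0.02,0,0],
  [85,0,0.3,0,0,0,0],
  [85,0,0,0,0,0,0],
  [85,0,0,0,0,0,0],
])

```text
time_s: 15.02
eef_pos: [0.4344, 0.1295, 0.0635]
tcp_rot: [-0.498, 0.503, -0.498, 0.501]
wrist_force: [0.0, -0.2, 0.6]
gripper_width: 0.0848
```

```bash
python3 - <<'E'
from h import *
go([.4282,.124,.006])
E
```

```text
t 15.02 tcp [0.4344 0.1295 0.0635] yaw -0.12 tooly [-0.0021  0.0068 -1.    ] w 0.0848 F [ 0.  -0.2  0.6] q [ 0.4   0.12 -0.77  2.09  0.09  0.97 -1.99]
rows units [ 0.24  2.3  -0.24]
```

Call:
send_rows([
  [85,0.22,0,-0.25,0.02,0,-0.07],
  [85,0,0,0,0,0,0],
  [85,0,0.5,0,0,0,0],
  [85,0,0.5,0,0,0,0],
  [85,0,0.5,0,0,0,0],
  [85,0,0.3,0,0,0,0],
  [85,0,0,0,0,0,0],
  [85,0,0,0,0,0,0],
])

```text
time_s: 15.68
eef_pos: [0.4346, 0.1235, 0.025]
tcp_rot: [0.496, -0.496, 0.506, -0.502]
wrist_force: [0.5, 1.0, -0.2]
gripper_width: 0.0847
```

```bash
python3 - <<'E'
from h import *
go([.4282,.124,.006])
E
```

```text
t 15.68 tcp [0.4346 0.1235 0.025 ] yaw -0.21 tooly [ 0.0166 -0.0032 -0.9999] w 0.0847 F [ 0.5  1.  -0.2] q [ 0.38  0.17 -0.76  2.13  0.17  0.87 -2.05]
rows units [-0.02  0.76 -0.27]
```

Call:
send_rows([
  [80,-0.02,0.1,-0.27,-0.16,0,0.03],
  [80,0,0,0,0,0,0],
  [80,0,0.3,-0.03,0,0,0],
  [80,0,0.25,0,0,0,0],
  [80,0,0,0,0,0,0],
  [80,0,0,0,0,0,0],
])

```text
time_s: 16.18
eef_pos: [0.4285, 0.1242, 0.0097]
tcp_rot: [0.498, -0.5, 0.502, -0.5]
wrist_force: [0.9, 0.0, -0.1]
gripper_width: 0.0802
```

```bash
python3 - <<'E'
from h import *
go([.4282,.124,.006])
E
```

```text
t 16.18 tcp [0.4285 0.1242 0.0097] yaw -0.25 tooly [ 0.0031 -0.     -1.    ] w 0.0802 F [ 0.9  0.  -0.1] q [ 0.37  0.2  -0.75  2.15  0.18  0.85 -2.07]
rows units [ 0.01  0.15 -0.01]
```

Call:
send_rows([
  [65,0,0.1,-0.01,-0.02,0,0],
  [45,0,0,0,0,0,0],
  [45,0,0,0,0,0,0],
  [45,0,0,0,0,0,0],
  [45,0,0,0,0,0,0],
  [45,0,0,0,0,0,0],
  [45,0,0,0,0,0,0],
], force=70)

```text
time_s: 16.77
eef_pos: [0.4284, 0.1245, 0.0074]
tcp_rot: [0.499, -0.501, 0.501, -0.499]
wrist_force: [-0.0, -0.2, -0.7]
gripper_width: 0.052
```

Call:
send_rows([
  [45,0,-0.3,0,0,0,0],
  [45,0,-0.5,0,0,0,0],
  [45,0,-0.5,0,0,0,0],
  [45,0,0,0,0,0,0],
])

```text
time_s: 17.1
eef_pos: [0.4256, 0.1242, 0.0399]
tcp_rot: [-0.5, 0.502, -0.499, 0.498]
wrist_force: [0.3, -0.0, -3.5]
gripper_width: 0.0519
```

```bash
python3 - <<'E'
from h import *
go([.4282,.124,.16])
E
```

```text
t 17.1 tcp [0.4256 0.1242 0.0399] yaw -0.2 tooly [-5.5e-03  1.0e-04 -1.0e+00] w 0.0519 F [ 0.3 -0.  -3.5] q [ 0.4   0.14 -0.77  2.12  0.12  0.92 -2.01]
rows units [ 0.01 -4.8   0.08]
```

Call:
send_rows([
  [45,0,-0.7,0.1,0.05,0,0],
  [45,0,-0.9,0.1,0,0,0],
  [45,0,-0.9,0.3,0,0,0],
  [45,0,-0.9,0.3,0,0,0],
  [45,0,-0.9,0.3,0,0,0],
  [45,0,-0.9,0.3,0,0,0],
  [45,0.4,-0.3,0.3,0,0,0],
  [45,0.8,0,0.2,0,0,0],
  [45,1,0,0,0,0,0],
  [45,1,0,0,0,0,0],
  [45,1,0,0,0,0,0],
  [45,1,0,0,0,0,0],
  [45,1,0,0,0,0,0],
  [45,1,0,0,0,0,0],
  [45,1,0,0,0,0,0],
  [45,1,0,0,0,0,0],
])

```text
time_s: 18.43
eef_pos: [0.4657, -0.1175, 0.1696]
tcp_rot: [0.507, -0.502, 0.494, -0.497]
wrist_force: [-0.4, -0.3, -2.7]
gripper_width: 0.0519
```

```bash
python3 - <<'E'
from h import *
go([.487,-.322,.19])
E
```

```text
t 18.43 tcp [ 0.4657 -0.1175  0.1696] yaw 0.46 tooly [-0.019  -0.0018 -0.9998] w 0.0519 F [-0.4 -0.3 -2.7] q [ 0.7   0.04 -0.52  1.91  0.03  1.22 -1.39]
rows units [ 8.19 -0.82  0.77]
```

Call:
send_rows([
  [45,1,0,0.1,0.09,0.15,0.02],
  [45,1,0,0.1,0.09,0.15,0],
  [45,1,0,0.1,0,0.15,0],
  [45,1,0,0.1,0,0.12,0],
  [45,1,0,0.1,0,0,0],
  [45,1,0,0.1,0,0,0],
  [45,1,0,0.1,0,0,0],
  [45,0.5,0,0,0,0,0],
  [45,0,0,0,0,0,0],
  [45,0,0,0,0,0,0],
  [45,0,0,0,0,0,0],
])

```text
time_s: 19.35
eef_pos: [0.4602, -0.3258, 0.1503]
tcp_rot: [-0.487, 0.525, -0.509, 0.477]
wrist_force: [-0.4, -0.3, -3.7]
gripper_width: 0.052
```

```bash
python3 - <<'E'
from h import *
state(); im,i=look("wrist",["tray","bush_narrow_centre"],"pics/w7.png"); look("top",["tray"]); look("side",["tray"])
np.save("w7.npy",dict(i=i),allow_pickle=True);go([.487,-.322,.012])
print([np.round(pix(c,i)) for c in ([.5552,-.264,.02],[.549,-.392,.02],[.4205,-.3836,.02],[.4287,-.2566,.02])])
E
```

```text
t 19.35 tcp [ 0.4602 -0.3258  0.1503] yaw -4.0 tooly [-0.0259  0.0073 -0.9996] w 0.052 F [-0.4 -0.3 -3.7] q [ 0.87  0.23 -0.35  1.74  0.09  1.21 -1.15]
wrist tray 0.65 [ 0.4847 -0.3216  0.001 ] [249. 145.]
wrist bush_narrow_centre 0.61 [ 0.4592 -0.3265  0.1616] [256. 271.]
top tray 0.6 [ 0.4923 -0.3268 -0.0006] [358. 174.]
side tray 0.83 [ 0.4859 -0.3198 -0.0013] [285. 290.]
t 19.7 tcp [ 0.4613 -0.326   0.1517] yaw -3.93 tooly [-0.0239  0.0055 -0.9997] w 0.0521 F [-0.2  1.  -2.6] q [ 0.87  0.23 -0.35  1.74  0.09  1.21 -1.15]
rows units [-0.21  5.56  1.15]
[array([164.,  60.]), array([337.,  56.]), array([327., 218.]), array([178., 218.])]
```

View pics/w7.png

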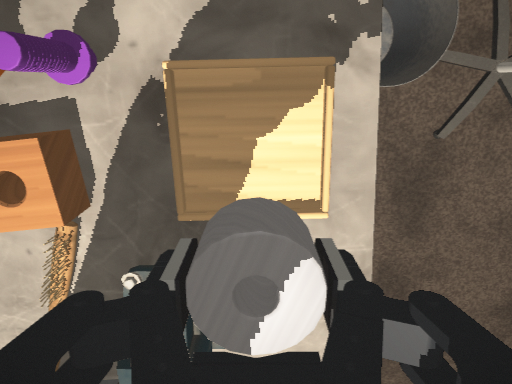

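Call:
send_rows([
  [45,-0.1,0,0.5,0.12,0,-0.03],
  [45,-0.09,0,0.5,0.12,0,-0.03],
  [45,0,0,0,0,0,0],
  [45,0,0.6,0,0,0,0],
  [45,0,0.8,0,0,0,0],
  [45,0,0.8,0,-0.02,0,0],
  [45,0,0.5,0,-0.02,0,0],
  [45,0,0,0,0,0,0],
  [45,0,0,0,0,0,0],
])

```text
time_s: 20.45
eef_pos: [0.4956, -0.3208, 0.0841]
tcp_rot: [0.484, -0.513, 0.518, -0.484]
wrist_force: [0.5, 0.6, -3.6]
gripper_width: 0.0517
```

```bash
python3 - <<'E'
from h import *
go([.4875,-.323,.0134])
E
```

```text
t 20.45 tcp [ 0.4956 -0.3208  0.0841] yaw -3.61 tooly [ 0.0064 -0.0053 -1.    ] w 0.0517 F [ 0.5  0.6 -3.6] q [ 0.83  0.33 -0.36  1.77  0.13  1.06 -1.2 ]
rows units [ 0.09  2.83 -0.34]
```

Call:
send_rows([
  [45,0.08,0,-0.35,-0.07,0,0.05],
  [45,0,0.4,0,0,0,0],
  [45,0,0.5,0,0,0,0],
  [45,0,0.5,-0.03,-0.02,0,0],
  [45,0,0.3,-0.03,-0.02,0,0],
  [45,0,0,0,0,0,0],
  [45,0,0,0,0,0,0],
])

```text
time_s: 21.03
eef_pos: [0.4855, -0.3239, 0.0403]
tcp_rot: [-0.485, 0.516, -0.516, 0.483]
wrist_force: [0.8, 0.2, -2.9]
gripper_width: 0.0519
```

```bash
python3 - <<'E'
from h import *
go([.4875,-.323,.0134])
E
```

```text
t 21.03 tcp [ 0.4855 -0.3239  0.0403] yaw -3.67 tooly [-0.0023 -0.0017 -1.    ] w 0.0519 F [ 0.8  0.2 -2.9] q [ 0.83  0.37 -0.35  1.81  0.15  0.99 -1.21]
rows units [-0.04  1.08  0.08]
```

Call:
send_rows([
  [45,-0.04,0.2,0.05,0.02,0,0.02],
  [45,0,0.3,0,0,0,0],
  [45,0,0.3,0,0,0,0],
  [45,0,0,0,0,0,0],
  [45,0,0,0,0,0,0],
])

```text
time_s: 21.45
eef_pos: [0.4878, -0.323, 0.0186]
tcp_rot: [0.484, -0.515, 0.516, -0.484]
wrist_force: [0.4, -0.2, -4.1]
gripper_width: 0.052
```

```bash
python3 - <<'E'
from h import *
go([.4875,-.323,.0134])
E
```

```text
t 21.45 tcp [ 0.4878 -0.323   0.0186] yaw -3.65 tooly [ 0.0012  0.     -1.    ] w 0.052 F [ 0.4 -0.2 -4.1] q [ 0.83  0.4  -0.34  1.82  0.16  0.94 -1.22]
rows units [ 0.    0.21 -0.01]
```

Call:
send_rows([
  [45,0,0.15,-0.02,0,0,0],
  [45,0,0.12,0,0,0,0],
  [45,0,0,0,0,0,0],
  [45,0,0,0,0,0,0],
])

```text
time_s: 21.78
eef_pos: [0.4882, -0.3235, 0.0142]
tcp_rot: [0.484, -0.515, 0.517, -0.484]
wrist_force: [-0.7, 0.5, -4.6]
gripper_width: 0.0519
```

Call:
send_rows([
  [45,0,0.06,0,0,0,0],
  [56,0,0,0,0,0,0],
  [62,0,0,0,0,0,0],
  [68,0,0,0,0,0,0],
  [70,0,0,0,0,0,0],
  [70,0,0,0,0,0,0],
  [70,0,0,0,0,0,0],
  [70,0,0,0,0,0,0],
])

```text
time_s: 22.45
eef_pos: [0.4907, -0.3251, 0.015]
tcp_rot: [0.483, -0.513, 0.519, -0.484]
wrist_force: [0.2, 0.4, -0.3]
gripper_width: 0.0699
```

```bash
python3 - <<'E'
from h import *
go([.4875,-.323,.0134])
E
```

```text
t 22.45 tcp [ 0.4907 -0.3251  0.015 ] yaw -3.66 tooly [ 0.0075 -0.005  -1.    ] w 0.0699 F [ 0.2  0.4 -0.3] q [ 0.83  0.41 -0.34  1.82  0.17  0.93 -1.22]
rows units [-0.08  0.06 -0.14]
```

Call:
send_rows([
  [70,-0.06,-0.3,0,0,0,0],
  [70,0,-0.5,0,0,0,0],
  [70,0,-0.8,0,0,0,0],
  [70,0,-0.9,0,0,0,0],
  [70,0,-0.9,0,0,0,0],
  [70,0,-0.9,0,0,0,0],
  [70,0,-0.9,0,0,0,0],
  [70,0,-0.9,0,0,0,0],
  [70,0,0,0,0,0,0],
  [70,0,0,0,0,0,0],
])

```text
time_s: 23.28
eef_pos: [0.4901, -0.3213, 0.1838]
tcp_rot: [0.483, -0.511, 0.52, -0.485]
wrist_force: [-0.7, -0.0, 0.1]
gripper_width: 0.0699
```

```bash
python3 - <<'E'
from h import *
state(); a,_=look("wrist",["bush_narrow_centre","tray"]); b,_=look("side",["gauge_grip","bush_wide_centre","bush_narrow_centre"]); c,_=look("top",["gauge_grip","bush_wide_centre"])
z=lambda m,h,w:cv2.resize(m,(w,h),interpolation=2)
cv2.imwrite("pics/fin.png",np.vstack([np.hstack([z(a,300,400),z(c,300,400)]),np.hstack([z(b[150:225,220:320],300,400),z(b[190:340,170:370],300,400)])])[:,:,::-1])
E
```

```text
t 23.28 tcp [ 0.4901 -0.3213  0.1838] yaw -3.53 tooly [ 0.0109 -0.0072 -0.9999] w 0.0699 F [-0.7 -0.   0.1] q [ 0.85  0.22 -0.37  1.68  0.09  1.24 -1.16]
wrist bush_narrow_centre 0.8 [ 0.4905 -0.3241  0.0249] [257. 175.]
wrist tray 0.91 [ 0.486  -0.3191  0.0008] [252. 174.]
side gauge_grip 0.91 [ 0.5566 -0.2012  0.0704] [309. 223.]
side gauge_grip 0.53 [0.5322 0.168  0.0736] [271. 172.]
side bush_wide_centre 0.57 [0.5263 0.1671 0.0164] [269. 190.]
side bush_narrow_centre 0.86 [ 0.489  -0.3254  0.025 ] [288. 279.]
side bush_narrow_centre 0.6 [0.3263 0.1947 0.0173] [204. 189.]
side bush_narrow_centre 0.51 [0.5307 0.1739 0.0741] [271. 171.]
top gauge_grip 0.53 [ 0.5625 -0.1244  0.0716] [285. 142.]
top gauge_grip 0.52 [0.5334 0.1662 0.0761] [174. 153.]
top gauge_grip 0.5 [ 0.5623 -0.2005  0.0692] [314. 143.]
top bush_wide_centre 0.56 [0.5345 0.1644 0.0211] [178. 158.]
```

View pics/fin.png

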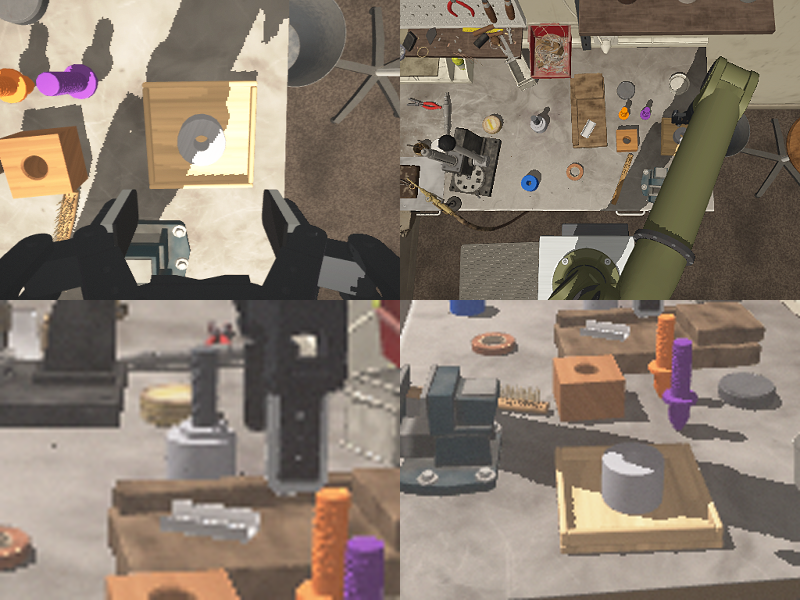

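The picture shows the narrow bush upright in the tray (wrist panel 200,138; side panel 632,478). The gauge stands upright with its shoulder on the wide bush (side panel 203,400). The stand is empty, the look-alikes haven't moved, and the gripper is clear.

```bash
python3 -c "
from h import *
state(); print(ctrl.hand_in())"
```

```text
t 23.78 tcp [ 0.4893 -0.3209  0.1809] yaw -3.54 tooly [ 0.0076 -0.0044 -1.    ] w 0.0702 F [ 0.1 -0.4  0.1] q [ 0.85  0.23 -0.37  1.68  0.09  1.24 -1.16]
the job is handed in; nothing more can be done
None
```

The job is done and was handed in at 23.8 s of the 64 s allowed. I took the gauge from its stand and lowered it into the 28 mm bush until the shoulder was seated. The highest wrist force I saw was about 37 N, briefly at that contact. I then released it and set the 17 mm bush upright in the tray.

**Last checks:**
- **Gauge:** it stands upright in the good bush, with its point at a height of about 0.074–0.076 m against the expected 0.078 m, which is within the networks' 4 mm error.
- **Undersize bush:** its centre is at (0.490, -0.324, 0.025) m. That is about 3 mm from the tray's centre, and the height matches a bush standing on the tray floor.
- **Gripper:** it was about 0.14 m above the bush with no contact force, and the look-alikes were not moved.

**Disagreements:** the networks sometimes labelled the blue bush and the seated gauge as the narrow bush. Colour and measured bore size told them apart. Position estimates from the three cameras differed by up to 8 mm; I relied on the close wrist views.

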